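Sort the nuts with the sieve

TASK

Sort the mixed nuts with the sieve: holding it by its handle, shake it over the wooden tray until all the hazelnuts have dropped through into the tray while the walnuts stay in the sieve, then tip the walnuts out into the blue bowl. Set the empty sieve back upright on the tray rim, lined up as you found it; do not touch the nuts with the gripper, spill none, and leave the other things on the worktop where they are.

Things in the scene. Friction and masses are not known exactly. Their poses are not given: they have to be found in the camera images.
- sieve: wooden nut sieve, 128 mm (x) by 210 mm (y), about 0.32 kg, resting level across the rim of the tray. Origin: centre of its flat underside; z up. Side walls along y, 8 mm thick and 34 mm high, at x = +-60 mm; no walls but sloping lips at the y ends. A handle bar bridges it along x
- sieve_floor (a point): middle of the sieve's floor, 8 mm above its underside: three flat steel strips along y (middle one 23 mm wide, one beside each wall 23.5 mm wide) with two open slots 21 mm wide between them, centred at x = +-22 mm and running from y = -60 to +60 mm
- sieve_lip_a (a point): middle of the pouring lip at the sieve's +y end, at (0, 105, 24) mm in the sieve's frame: upper edge of a steel ramp 112 mm wide that rises outward at 20 degrees from the floor at y = 60 mm. Level, it keeps nuts in; tipped slowly about the sieve's x axis, to 45-55 degrees, the nuts roll out over it
- sieve_lip_b (a point): the same lip at the sieve's -y end, at (0, -105, 24) mm; either end can pour
- sieve_handle (a point): middle of the sieve's handle bar: 18 mm square wood, along the sieve's x, clear for 110 mm between its two posts, centre 95 mm above the sieve's underside, straight over the sieve's middle; free below (52 mm between the bar's centre and the tops of the walnuts)
- tray: light wooden catch tray, fixed, open top, outer 166 mm (x) by 180 mm (y), walls 8 mm thick, 45 mm high, inner floor at 6 mm. Origin: centre of its underside, z up. At the start the sieve stands centred on its rim with the axes of both parallel
- bowl: blue round ceramic bowl, fixed, empty; rim radius 100 mm, height 70 mm, wall 5 mm. Origin: centre of its underside. It stands to the left or the right of the tray. A wall cabinet hangs over the back right of the worktop (x above 0.6 m, y below -0.25 m, from 0.46 m up): tipping the sieve so that the hand leans to the left keeps the arm clear of it
- hazelnut_1: origin at the middle of a hazelnut in its shell: dark brown, round, 16 mm across, 10 g. It lies on a steel strip of the sieve at the start, still on a level floor, and rolls off it under a brisk shake or a tilt of more than 10 degrees
- hazelnut_2: origin at the middle of a hazelnut in its shell: dark brown, round, 16 mm across, 10 g. It lies on a steel strip of the sieve at the start, still on a level floor, and rolls off it under a brisk shake or a tilt of more than 10 degrees
- hazelnut_3: origin at the middle of a hazelnut in its shell: dark brown, round, 16 mm across, 10 g. It lies on a steel strip of the sieve at the start, still on a level floor, and rolls off it under a brisk shake or a tilt of more than 10 degrees
- hazelnut_4: origin at the middle of a hazelnut in its shell: dark brown, round, 16 mm across, 10 g. It lies on a steel strip of the sieve at the start, still on a level floor, and rolls off it under a brisk shake or a tilt of more than 10 degrees
- walnut_1: origin at the middle of a walnut in its shell: tan, nearly round, 34 mm across, 14 g, too large for the slots; it sits in a slot of the sieve at the start and rolls easily along it
- walnut_2: origin at the middle of a walnut in its shell: tan, nearly round, 34 mm across, 14 g, too large for the slots; it sits in a slot of the sieve at the start and rolls easily along it
- walnut_3: origin at the middle of a walnut in its shell: tan, nearly round, 34 mm across, 14 g, too large for the slots; it sits in a slot of the sieve at the start and rolls easily along it
- salt_shaker: bystander: small glass salt shaker, 44 mm wide, 90 mm tall; origin at the centre of its underside
- honey_jar: bystander: jar with white lid, 70 mm wide, 102 mm tall; origin at the centre of its underside
- tomato_tin: bystander: tin can, 75 mm wide, 110 mm tall; origin at the centre of its underside
There are look-alikes about, which are no part of the job. Several things have the shape of the sieve; the one meant has the colours described above. What is shaped like the walnut_2 but purple is not meant.

How it is judged:
By the outcome, as a careful person would: the job done as asked, in the order asked, and still so for the second after the job is handed in, with the robot touching nothing.
It also fails if it takes over 69 s, if anything falls off the work surface, if the arm or the gripper's body presses on something with over 40 N, if the wrist force passes 120 N, or if a joint passes its speed limit or range.

ROBOT

A 6-joint arm with a two-finger parallel gripper is mounted at the origin on a cart in front of the work surface, level with it; the furniture and walls round the work are solid. World frame = base frame: x ahead of the robot, y to its left, z up, the work surface at z = 0. Lengths are in mm, angles in rad, forces in N, time in s.
With the tool pointing down it reaches from about 350 to 775 mm from the base axis. Payload 7.3 kg.
Tool frame: the origin (TCP) lies midway between the tips of the shut fingers; the grasp point (between the pads) lies 19 mm behind it (bot.grip_depth is the distance from the TCP to the grasp point, in mm); z points along the fingers, x is the direction in which the jaws open and shut, and the axes are right-handed (so a half turn about z gives the same grasp; the last joint's range is limited). The gripper opens to 92 mm and grips with 3 to 60 N. Pads are 19 mm wide; open, the fingers measure 130 mm over their backs; the gripper's body (75 mm by 190 mm) begins 47 mm behind the grasp point.
Start: joints at [0.976, 0.342, 1.524, -0, 1.275, -0.146], TCP at [227.778, 473.035, 226.741] pointing down, gripper open.
Joint ranges: [-2.53, 2.53], [-0.77, 2.02], [0.04, 2.7], [-1, 4.14], [0.28, 2.66], [-3.11, 3.11]. Speed limits (rad/s): [2.57, 2.57, 3.14, 3.14, 3.14, 3.14].

INTERFACE

Orientations are given as [roll, pitch, yaw] about the fixed x, y, z axes, in that order (R = Rz(yaw) Ry(pitch) Rx(roll)).
In Python, from plant import bot gives the robot as it stands. The module is installed in compiled form; this text tells all that it offers.
- The arm moves only by the shell command python3 -m inch 'ROWS'. ROWS is JSON, a list that holds one entry, the list of rows, each a list of 7 numbers: the shift along the tool's x, y, z each as a share of 0.2 m, from -1 to 1, then the turn, a rotation vector about the tool's x, y, z each as a share of 45 degrees, from -1 to 1, then the closure, from -1 (fully open) to 1 (shut), so that 0 is half open. A call has exactly 10 rows; each row is the pose to reach, as a shift and turn from the pose commanded when the call began, along the tool's axes at that moment; what a row does not reach only later rows make up. A row lasts 1/8 s, in which the tool goes at most 62.5 mm and 10.7 degrees, less where a joint would pass 70% of its speed; a pose out of reach is approached as far as the arm can. A call with a number of a shift or a turn outside -1 to 1 is refused whole. A call with a gripper value outside its range is refused whole. The fingers move at their own pace and stop on an object; the grip force is fixed at half the most. Time passes only in rows, so rows that repeat a pose let the fingers close, or fill a call up. It gives the time, the measured TCP pose, the force and the opening at its end, in the units of the state.
- bot.get_obs(): the state, without advancing time (a new reading comes with each control period).
- bot.capture(name): name is "side" or "top"; returns the picture (384x512x3 uint8, red, green, blue); there is no depth.
- bot.camera_params(name): a dict with "fx", "fy", "cx", "cy" (pixels), "R" (3x3) and "t" (3): a world point X has camera coordinates R X + t. Camera axes: x right, y down, z forward; pixel columns grow to the right and rows downward; lengths in mm; the calibration is good to about 2 mm. A picture is of the moment at which its call begins. camera_params takes no time and is no camera call.
- bot.close_job(): hands the job in, once; it reports no verdict.
The state is a dict: "time": time; "joint_positions": joint angles; "dq": joint speeds; "tau": joint torques, N m; "tool_pos": TCP position; "tcp_rot": TCP orientation; "contact_force": force on the tool from outside, world axes, zero at the start; "moment": the same for the moment, N m; "grip_width": finger opening in mm.
Only numpy, scipy, OpenCV 4.12 (cv2) and the standard library are available. Lean on these libraries where they do the work, as an engineer would, in place of code of your own. Each camera call takes 0.05 s, during which the arm holds its last target.

## Working session

There is one attempt and no reset: what is moved stays moved. The work goes in short steps, Python scripts to look and compute and a shell command to move; the robot and the scene stay as the last step left them, time stands still between calls to the robot, and variables do not carry over. Pictures are saved under pics/ and viewed, and the job is handed in when it is done.

```bash
mkdir -p pics; python3 - <<'E'
from plant import bot
import cv2
print(bot.get_obs())
for n in("side","top"):
    p=bot.camera_params(n);print(n,p)
    cv2.imwrite(f"pics/{n}0.png",bot.capture(n)[:,:,::-1])
E
```

```text
{'time': 0.0, 'joint_positions': array([ 9.76002280e-01,  3.42714887e-01,  1.52502970e+00, -3.18458322e-06,
        1.27540228e+00, -1.45963818e-01]), 'dq': array([ 3.08772069e-04, -4.20805050e-05, -7.03300651e-04, -4.77613522e-04,
       -1.41684209e-03,  7.27177737e-04]), 'tau': array([ 7.42549637e-04, -4.31242847e+01, -2.44219762e+01,  7.19135092e-02,
        5.58130431e-02, -1.15982975e-04]), 'tool_pos': array([227.53253325, 472.6717314 , 226.04460781]), 'tcp_rot': array([-3.14136961e+00,  1.53812993e-03,  1.12196720e+00]), 'contact_force': array([-0.34800341,  0.20280375, -0.61838125]), 'moment': array([-0.0063239 , -0.00438514,  0.01664394]), 'grip_width': 91.67867959041746}
side {'fx': 464.86265570688425, 'fy': 464.86265570688425, 'cx': 261.17263876146967, 'cy': 193.24650740861023, 'R': array([[ 0.90454107, -0.42635153,  0.00546128],
       [-0.25735496, -0.55612304, -0.79025033],
       [ 0.33996158,  0.71340839, -0.61275981]]), 't': array([-620.91688091,  165.8672982 , 1281.77633572])}
top {'fx': 401.55461760231293, 'fy': 401.55461760231293, 'cx': 255.0142567054588, 'cy': 183.2609621671781, 'R': array([[-0.02510094, -0.9994557 , -0.02140662],
       [-0.99466429,  0.02711255, -0.09953824],
       [ 0.10006445,  0.01879389, -0.99480345]]), 't': array([ -82.96635492,  601.74919362, 1316.63657712])}
```

View pics/side0.png

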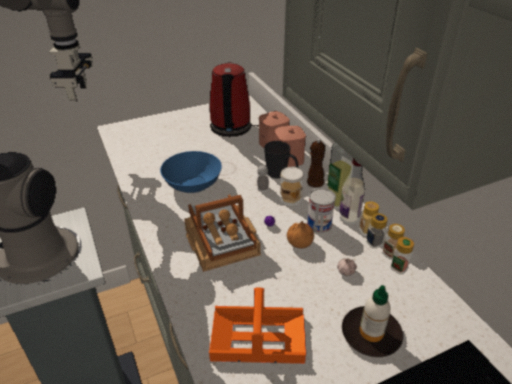

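View pics/top0.png

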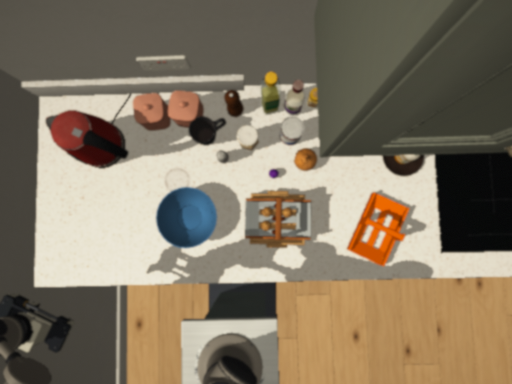

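The wooden sieve is on its tray at top (278,218) and side (223,232). The look-alikes are an orange sieve at top (380,228) / side (258,332), and a purple ball at top (274,174) / side (270,220). The blue bowl is at top (187,217), to the left. I choose the wooden sieve and will check it in a close crop.

```bash
python3 - <<'E'
import cv2
a=cv2.imread("pics/top0.png")[180:255,235:325];cv2.imwrite("pics/topc.png",cv2.resize(a,None,fx=8,fy=8,interpolation=cv2.INTER_CUBIC)[:600,:800])
a=cv2.imread("pics/side0.png")[185:275,175:275];cv2.imwrite("pics/sidec.png",cv2.resize(a,None,fx=6.5,fy=6.5,interpolation=cv2.INTER_CUBIC))
E
```

```text
(no output)
```

View pics/topc.png

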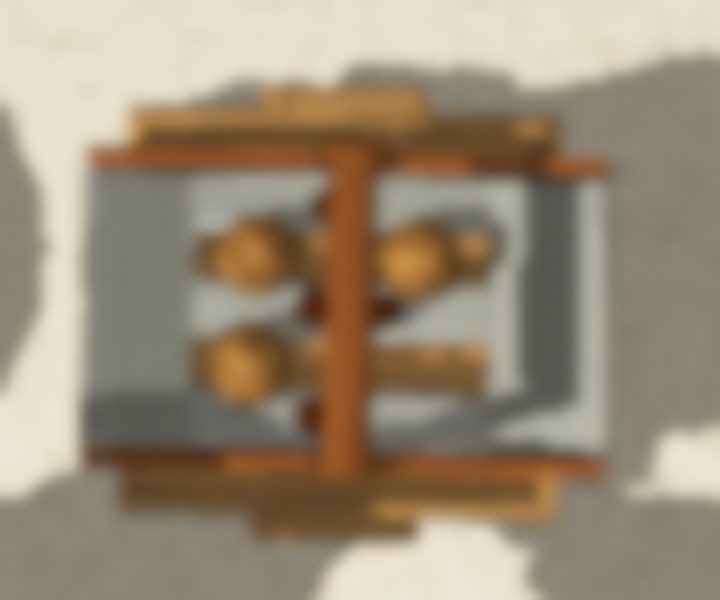

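View pics/sidec.png

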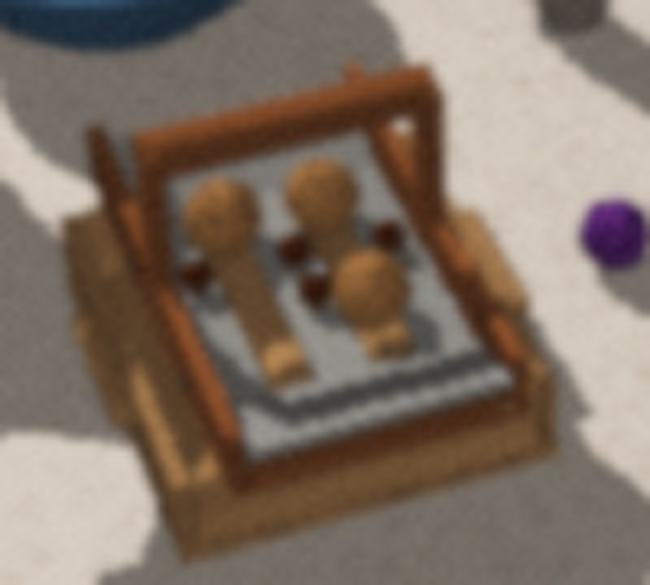

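```bash
cat > h.py <<'E'
import numpy as np, cv2
from plant import bot
from scipy.optimize import least_squares
from scipy.spatial.transform import Rotation as Ro
P={n:bot.camera_params(n) for n in("side","top")}
def proj(n,X):
    p=P[n];c=np.atleast_2d(X)@np.array(p["R"]).T+p["t"]
    return np.c_[p["fx"]*c[:,0]/c[:,2]+p["cx"],p["fy"]*c[:,1]/c[:,2]+p["cy"]]
def ray(n,u,v,z):
    p=P[n];R=np.array(p["R"]);d=R.T@np.array([(u-p["cx"])/p["fx"],(v-p["cy"])/p["fy"],1]);o=-R.T@np.array(p["t"])
    return o+d*(z-o[2])/d[2]
def tf(q,X,z=45):
    c,s=np.cos(q[2]),np.sin(q[2]);X=np.array(X,float)
    return np.c_[q[0]+c*X[:,0]-s*X[:,1],q[1]+s*X[:,0]+c*X[:,1],z+X[:,2]]
E
python3 - <<'E'
from h import *
# top: image left = +y, image up = +x
pts=[[64,105,34],[64,-105,34],[-64,105,34],[-64,-105,34]]
uv=np.array([[92,150],[607,160],[86,463],[604,478]])/8+[235,180]
f=least_squares(lambda q:(proj("top",tf(q,pts))-uv).ravel(),[450,-50,0])
print(f.x,f.fun)
q=f.x
# draw overlay
for n,(r,c,s) in {"side":((185,175),(90,100),6.5),"top":((180,235),(75,90),8)}.items():
    im=cv2.imread(f"pics/{n}0.png")[r[0]:r[0]+c[0],r[1]:r[1]+c[1]];im=cv2.resize(im,None,fx=s,fy=s,interpolation=cv2.INTER_CUBIC)
    def line(A,B,z,col):
        a=proj(n,tf(q,[A,B],z)); a=(a-[r[1],r[0]])*s+s/2-.5
        cv2.line(im,tuple(int(v) for v in a[0]),tuple(int(v) for v in a[1]),col,1)
    def rect(x,y,h,z,col):
        for A,B in(((x,y),(x,-y)),((x,-y),(-x,-y)),((-x,-y),(-x,y)),((-x,y),(x,y))):line([*A,h],[*B,h],z,col)
    rect(64,105,34,45,(0,255,0));rect(83,90,45,0,(255,0,0));rect(83,90,0,0,(255,0,0))
    rect(64,9,104,45,(0,0,255)); 
    cv2.imwrite(f"pics/{n}ov.png",im[:600,:800])
# bowl
a=cv2.cvtColor(cv2.imread("pics/top0.png"),cv2.COLOR_BGR2HSV)
m=cv2.inRange(a,(95,120,40),(115,255,255));k,l,st,ce=cv2.connectedComponentsWithStats(m);i=1+np.argmax(st[1:,4]);print(st[i],ce[i])
s=st[i]
print("bowl",ray("top",s[0]+s[2]/2,s[1]+s[3]/2,70),ray("top",s[0],s[1]+s[3]/2,70),ray("top",s[0]+s[2],s[1]+s[3]/2,70),ray("top",s[0]+s[2]/2,s[1],70),ray("top",s[0]+s[2]/2,s[1]+s[3],70))
for nm,u,v,z in(("honey",247,133,102),("tin",291,126,110),("salt",222,155,90)):print(nm,ray("top",u,v,z))
E
```

```text
[ 4.77686281e+02 -1.71253602e+02 -4.82997871e-02] [-0.48774785 -0.49016864  0.61772411 -0.30964722 -0.75881353  0.51920638
  0.61935712  0.24513595]
[ 158  189   58   57 2589] [186.37775203 216.99961375]
bowl [490.03136973 123.21319907  70.        ] [492.42785412 217.45619199  70.        ] [487.64228617  29.26124764  70.        ] [582.52162757 122.45637039  70.        ] [398.83919757 123.95940577  70.        ]
honey [754.86561135 -78.40983465 102.        ]
tin [ 771.53066078 -219.54082089  110.        ]
salt [687.79160878   4.39815438  90.        ]
```

View pics/topov.png

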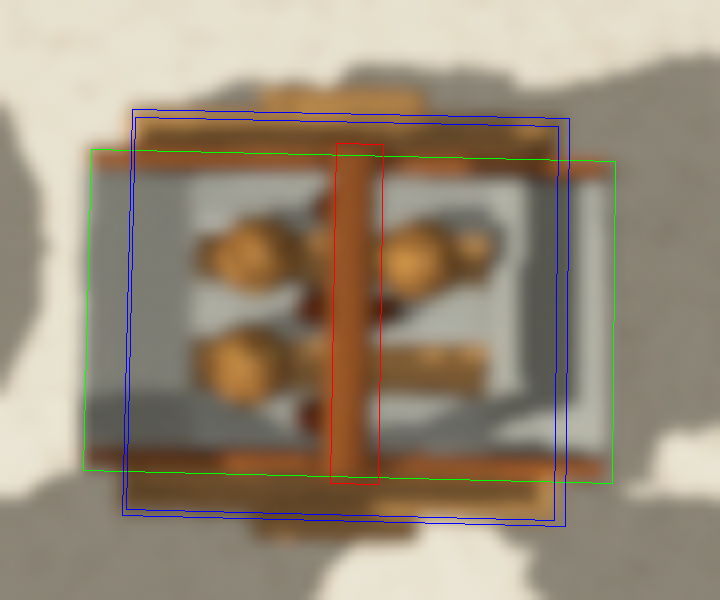

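View pics/sideov.png

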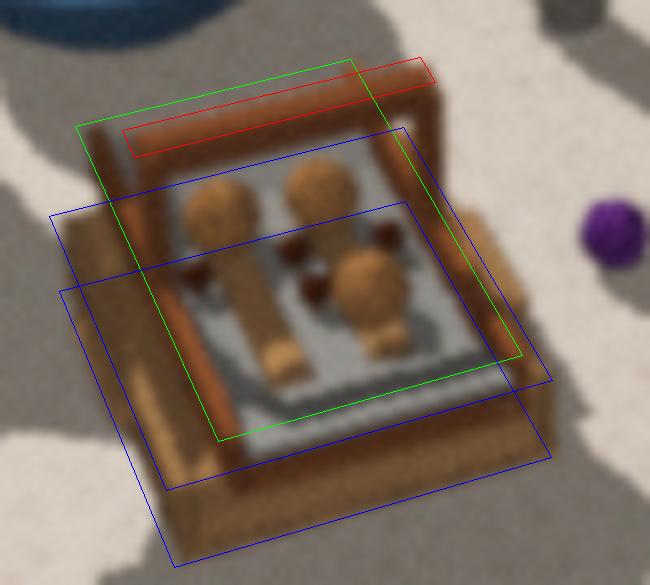

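```bash
python3 - <<'E'
import cv2
for i,(r,c) in enumerate([((190,180),(50,68)),((225,180),(50,84))]):
    a=cv2.imread("pics/side0.png")[r[0]:r[0]+c[0],r[1]:r[1]+c[1]]
    a=cv2.resize(a,None,fx=9.5,fy=9.5,interpolation=cv2.INTER_LANCZOS4)
    cv2.imwrite(f"pics/sc{i}.png",a)
E
```

```text
(no output)
```

View pics/sc0.png

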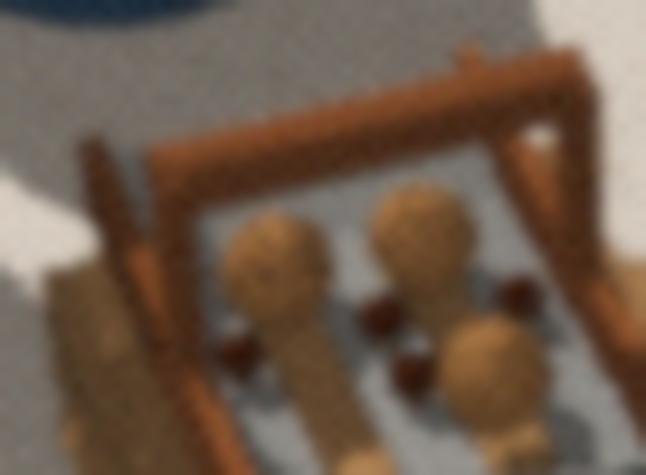

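View pics/sc1.png

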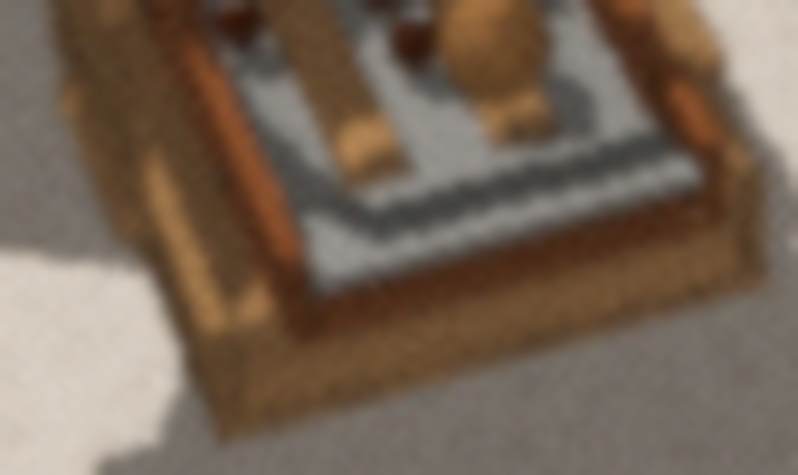

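```bash
python3 - <<'E'
from h import *
g=lambda a,s,o:(np.array(a,float)+.5)/s-.5+o
hs=g([[150,150],[577,48],[598,88]],9.5,[180,190]); H=[[-1,9,0],[1,9,0],[1,-9,0]]
ts=g([[225,440],[765,285],[205,330],[755,158]],9.5,[180,225]);T=[[-83,-90,0],[83,-90,0],[-83,-90,45],[83,-90,45]]
wt=g([[92,150],[607,160],[86,463],[604,478]],8,[235,180]);W=[[64,105,34],[64,-105,34],[-64,105,34],[-64,-105,34]]
ht=g([[333,143],[376,143],[325,473],[369,477]],8,[235,180]);H2=[[1,9,0],[1,-9,0],[-1,9,0],[-1,-9,0]]
tt=g([[132,105],[555,118],[122,503],[553,518]],8,[235,180]);T2=[[83,90,45],[83,-90,45],[-83,90,45],[-83,-90,45]]
def hh(A,p):A=np.array(A,float);A[:,0]*=p[3];A[:,2]=104+p[4];return A
def ff(p,use):
    r=[]
    sd=np.array(p[5:7])
    if 's' in use: r+=[proj("side",tf(p,hh(H,p)))-hs,proj("side",tf(p,T,0))-ts]
    if 't' in use: r+=[proj("top",tf(p,W))-wt,proj("top",tf(p,hh(H2,p)))-ht,proj("top",tf(p,T2,0))-tt]
    return np.r_[np.vstack(r).ravel(),0.1*p[4]]
for u in("s","t","st"):
    f=least_squares(ff,[478,-171,-.05,62,0],args=(u,));print(u,f.x.round(3),f.fun.round(1))
E
```

```text
s [ 4.81529e+02 -1.68761e+02 -4.90000e-02  6.31390e+01 -6.55100e+00] [-0.4  0.3 -0.3 -0.  -0.2 -0.4 -0.8 -0.   0.2 -0.6  0.1 -0.4  1.4  1.
 -0.7]
t [ 4.79747e+02 -1.69116e+02 -5.10000e-02  6.25120e+01 -4.93000e-01] [-0.7 -0.8  0.4 -0.4 -1.1  0.2  0.3  0.1 -0.3 -0.1  0.3  0.1 -0.1  0.2
  0.3 -0.2 -0.5 -0.1  1.2 -0.4 -0.6  0.9  0.8  0.5 -0. ]
st [ 4.80459e+02 -1.69228e+02 -4.80000e-02  6.30690e+01 -5.99600e+00] [-0.7  0.3 -0.7 -0.  -0.6 -0.4 -1.   0.2 -0.  -0.4 -0.2 -0.1  1.1  1.2
 -0.7 -0.9  0.4 -0.7 -1.   0.1  0.4 -0.2 -0.4 -0.4  0.2 -0.3 -0.1  0.
  0.3 -0.3 -0.6 -0.2  1.2 -0.7 -0.5  0.7  0.9  0.2 -0.6]
```

```bash
cat >> h.py <<'E'
def Rg(yaw,lean=0): # tool down, x at yaw; then lean hand left about world x' (sieve x axis)
    ax=np.array([np.cos(-.048),np.sin(-.048),0])
    return Ro.from_rotvec(-ax*np.radians(lean))*Ro.from_euler('xyz',[np.pi,0,yaw])
def rel(pos,R):
    o=bot.get_obs();R0=Ro.from_euler('xyz',o["tcp_rot"])
    s=R0.inv().apply(np.array(pos)-o["tool_pos"])/200
    w=(R0.inv()*R).as_rotvec()/(np.pi/4)
    print("shift",s.round(3),"turn",w.round(3),"t",round(o["time"],2))
def st():
    o=bot.get_obs()
    print("t",round(o["time"],2),"q",o["joint_positions"].round(3),"p",o["tool_pos"].round(1),"r",o["tcp_rot"].round(4),"F",o["contact_force"].round(1),"w",round(o["grip_width"],1))
E
python3 -c "
from h import *
rel([480.5,-169.2,230],Rg(1.5228));rel([480.5,-169.2,230],Rg(1.5228-np.pi))"
```

```text
shift [-2.343  2.532 -0.017] turn [-0.001  0.002 -0.51 ] t 0.1
shift [-2.343  2.532 -0.017] turn [2.00e-03 1.00e-03 3.49e+00] t 0.1
```

```bash
python3 -m inch '[[[-0.2,0.22,0,0,0,-0.06,-1],[-0.4,0.43,0,0,0,-0.12,-1],[-0.6,0.65,0,0,0,-0.18,-1],[-0.75,0.8,0,0,0,-0.24,-1],[-0.85,0.9,0,0,0,-0.3,-1],[-0.92,0.99,0,0,0,-0.36,-1],[-0.92,0.99,0,0,0,-0.42,-1],[-0.92,0.99,0,0,0,-0.48,-1],[-0.92,0.99,0,0,0,-0.51,-1],[-0.92,0.99,0,0,0,-0.51,-1]]]'; python3 -c "
from h import *
st();rel([480.5,-169.2,230],Rg(1.5228))"
```

```text
time: 1.35
tool_pos: [326.2, 221.3, 226.6]
tcp_rot: [-3.141, 0.0, 1.522]
contact_force: [-0.5, -1.2, -0.2]
grip_width: 92.3
t 1.35 q [ 0.401  0.1    1.845  0.     1.197 -1.121] p [326.2 221.3 226.6] r [-3.1413e+00  1.0000e-04  1.5223e+00] F [-0.5 -1.2 -0.2] w 92.3
shift [-1.913  0.865 -0.017] turn [-0.     0.    -0.001] t 1.35
```

```bash
python3 -m inch '[[[-0.2,0.09,0,0,0,0,-1],[-0.45,0.2,0,0,0,0,-1],[-0.7,0.3,0,0,0,0,-1],[-0.9,0.4,0,0,0,0,-1],[-0.96,0.43,0,0,0,0,-1],[-0.96,0.43,0,0,0,0,-1],[-0.96,0.43,0,0,0,0,-1],[-0.96,0.43,0,0,0,0,-1],[-0.96,0.43,0,0,0,0,-1],[-0.96,0.43,0,0,0,0,-1]]]'; python3 -c "
from h import *
st();rel([480.5,-169.2,220],Rg(1.5228))"
```

```text
time: 2.6
tool_pos: [402.9, 25.8, 226.8]
tcp_rot: [3.141, -0.0, 1.523]
contact_force: [0.3, -0.5, 0.5]
grip_width: 91.5
t 2.6 q [-0.127  0.118  1.824  0.     1.2   -1.65 ] p [402.9  25.8 226.8] r [ 3.1415e+00 -1.0000e-04  1.5232e+00] F [ 0.3 -0.5  0.5] w 91.5
shift [-0.955  0.434  0.034] turn [ 0.    -0.     0.001] t 2.6
```

```bash
python3 -m inch '[[[-0.2,0.09,0,0,0,0,-1],[-0.45,0.2,0,0,0,0,-1],[-0.7,0.3,0,0,0,0,-1],[-0.9,0.4,0,0,0,0,-1],[-0.955,0.434,0.03,0,0,0,-1],[-0.955,0.434,0.05,0,0,0,-1],[-0.955,0.434,0.08,0,0,0,-1],[-0.955,0.434,0.08,0,0,0,-1],[-0.955,0.434,0.08,0,0,0,-1],[-0.955,0.434,0.08,0,0,0,-1]]]'; python3 - <<'E'
from h import *
st()
s=bot.capture("side")
cv2.imwrite("pics/s1.png",cv2.resize(s[130:280,150:300,::-1],None,fx=4,fy=4,interpolation=cv2.INTER_CUBIC))
# model fit
D=[([.976,.3427,1.525,0,1.2754,-.146],[227.5,472.7,226.0]),([.401,.1,1.845,0,1.197,-1.121],[326.2,221.3,226.6]),([-.127,.118,1.824,0,1.2,-1.65],[402.9,25.8,226.8])]
o=bot.get_obs();D.append((o["joint_positions"],o["tool_pos"]))
def fr(q,L):
    # planar: shoulder z h, upper a2 at angle q2 from vertical, forearm; a3 elbow offset
    R=Ro.from_euler('z',q[0])*Ro.from_euler('y',q[1]);p=np.array([0,0,L[0]])+R.apply([0,L[4],L[1]])
    R=R*Ro.from_euler('y',q[2]);p=p+R.apply([L[5],0,L[2]])
    R=R*Ro.from_euler('z',q[3])*Ro.from_euler('y',q[4]);p=p+R.apply([0,0,L[3]])
    R=R*Ro.from_euler('z',q[5]);return p,R
# tool length poorly observed; regularise
f=least_squares(lambda L:np.r_[np.concatenate([fr(q,L)[0]-p for q,p in D]),(L[3]-300)*.001,L[5]*.001],[300,400,400,300,76,0])
print(f.x.round(1),np.abs(f.fun).max());p,R=fr(D[-1][0],f.x);print(p,R.as_euler('xyz'))
E
```

```text
time: 3.85
tool_pos: [480.6, -169.2, 211.1]
tcp_rot: [3.141, 0.0, 1.523]
contact_force: [0.5, 1.0, -0.7]
grip_width: 92.0
t 3.85 q [-0.489  0.327  1.592  0.     1.222 -2.012] p [ 480.6 -169.2  211.1] r [3.1409e+00 2.0000e-04 1.5231e+00] F [ 0.5  1.  -0.7] w 92.0
[ 91.1 508.1 376.6 195.6  76.5  39.5] 0.1685085336796135
[ 480.63225887 -169.32362688  211.08154569] [-3.14101931e+00 -1.58653073e-04 -1.61866150e+00]
```

View pics/s1.png

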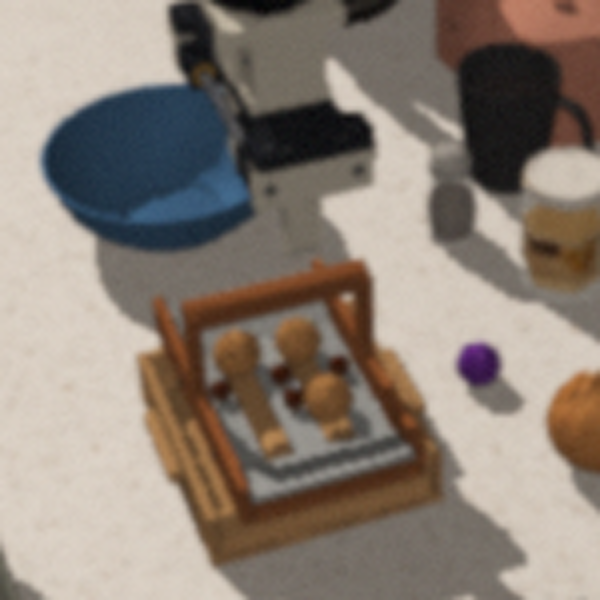

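```bash
python3 -c "
from h import *
print(proj('side',[[480.6,-169.2,211],[478,-219,211],[482.6,-118,211],[480,-169,140]]))"
```

```text
[[217.25839063 181.39729513]
 [223.45287115 192.40393778]
 [211.03239617 170.82035973]
 [218.41748199 202.88700281]]
```

```bash
cat >> h.py <<'E'
L=[91.1,508.1,376.6,195.6,76.5,39.5]
def fk(q):
    R=Ro.from_euler('z',q[0])*Ro.from_euler('y',q[1]);p=np.array([0,0,L[0]])+R.apply([0,L[4],L[1]])
    R=R*Ro.from_euler('y',q[2]);p=p+R.apply([L[5],0,L[2]])
    w=p.copy();R=R*Ro.from_euler('z',q[3])*Ro.from_euler('y',q[4]);p=p+R.apply([0,0,L[3]])
    return p,R*Ro.from_euler('z',q[5]+np.pi),w
lo=np.array([-2.53,-.77,.04,-1,.28,-3.11]);hi=np.array([2.53,2.02,2.7,4.14,2.66,3.11])
def ik(pos,R,q0):
    def e(q):
        p,Q,_=fk(q);return np.r_[(p-pos)/100,(Q.inv()*R).as_rotvec()]
    f=least_squares(e,np.clip(q0,lo+1e-3,hi-1e-3),bounds=(lo,hi));return f.x,np.abs(f.fun).max()
def handle2tcp(h,R):return np.array(h)+19*R.apply([0,0,1])
E
python3 - <<'E'
from h import *
q=bot.get_obs()["joint_positions"]
print(fk(q)[0],fk(q)[1].as_euler('xyz'))
for yaw in(1.5228,1.5228-np.pi):
  q1=q.copy(); 
  if yaw<0:q1[5]+=np.pi
  for h,ls in(([480,-169,138],[0]),([480,-169,240],[0]),([485,0,250],[0]),([488,80,260],[0,10,20,30,40,50,55,58])):
   for l in ls:
    R=Rg(yaw,l);q1,e=ik(handle2tcp(h,R),R,q1);print(h,l,q1.round(2),round(e,4),fk(q1)[2].round())
E
```

```text
[ 480.67799208 -169.31806785  211.09947208] [3.14101931e+00 1.58653073e-04 1.52293115e+00]
[480, -169, 138] 0 [-0.49  0.43  1.73 -0.    0.99 -2.01] 0.0 [ 480. -169.  315.]
[480, -169, 240] 0 [-0.49  0.32  1.58  0.    1.25 -2.01] 0.0 [ 480. -169.  417.]
[485, 0, 250] 0 [-0.16  0.27  1.62  0.    1.25 -1.68] 0.0 [485.  -0. 427.]
[488, 80, 260] 0 [ 0.01  0.28  1.58 -0.    1.29 -1.52] 0.0 [488.  80. 437.]
[488, 80, 260] 10 [ 0.07  0.29  1.57 -0.18  1.31 -1.41] 0.0 [489. 111. 434.]
[488, 80, 260] 20 [ 0.13  0.31  1.56 -0.35  1.35 -1.3 ] 0.0 [491. 140. 426.]
[488, 80, 260] 30 [ 0.18  0.34  1.55 -0.52  1.4  -1.21] 0.0 [492. 168. 413.]
[488, 80, 260] 40 [ 0.23  0.37  1.55 -0.67  1.47 -1.13] 0.0 [493. 193. 395.]
[488, 80, 260] 50 [ 0.27  0.41  1.56 -0.82  1.54 -1.07] 0.0 [494. 215. 374.]
[488, 80, 260] 55 [ 0.28  0.43  1.57 -0.89  1.58 -1.04] 0.0 [495. 224. 361.]
[488, 80, 260] 58 [ 0.29  0.44  1.57 -0.93  1.6  -1.02] 0.0 [495. 230. 354.]
[480, -169, 138] 0 [-0.49  0.43  1.73 -0.    0.99  1.13] 0.0 [ 480. -169.  315.]
[480, -169, 240] 0 [-0.49  0.32  1.58  0.    1.25  1.13] 0.0 [ 480. -169.  417.]
[485, 0, 250] 0 [-0.16  0.27  1.62  0.    1.25  1.46] 0.0 [485.  -0. 427.]
[488, 80, 260] 0 [0.01 0.28 1.58 0.   1.29 1.63] 0.0 [488.  80. 437.]
[488, 80, 260] 10 [ 0.07  0.29  1.57 -0.18  1.31  1.74] 0.0 [489. 111. 434.]
[488, 80, 260] 20 [ 0.13  0.31  1.56 -0.35  1.35  1.84] 0.0 [491. 140. 426.]
[488, 80, 260] 30 [ 0.18  0.34  1.55 -0.52  1.4   1.93] 0.0 [492. 168. 413.]
[488, 80, 260] 40 [ 0.23  0.37  1.55 -0.67  1.47  2.01] 0.0 [493. 193. 395.]
[488, 80, 260] 50 [ 0.27  0.41  1.56 -0.82  1.54  2.08] 0.0 [494. 215. 374.]
[488, 80, 260] 55 [ 0.28  0.43  1.57 -0.89  1.58  2.11] 0.0 [495. 224. 361.]
[488, 80, 260] 58 [ 0.29  0.44  1.57 -0.93  1.6   2.12] 0.0 [495. 230. 354.]
```

```bash
python3 -m inch '[[[0,0,0.08,0,0,0,-1],[0,0,0.16,0,0,0,-1],[0,0,0.24,0,0,0,-1],[0,0,0.32,0,0,0,-1],[0,0,0.38,0,0,0,-1],[0,0,0.42,0,0,0,-1],[0,0,0.45,0,0,0,-1],[0,0,0.465,0,0,0,-1],[0,0,0.465,0,0,0,-1],[0,0,0.465,0,0,0,-1]]]'; python3 - <<'E'
from h import *
st()
s=bot.capture("side")
cv2.imwrite("pics/s2.png",cv2.resize(s[130:280,150:300,::-1],None,fx=4,fy=4,interpolation=cv2.INTER_CUBIC))
E
```

```text
time: 5.15
tool_pos: [480.7, -169.6, 118.0]
tcp_rot: [3.141, 0.0, 1.523]
contact_force: [-0.4, -0.4, 0.9]
grip_width: 91.7
t 5.15 q [-0.49   0.431  1.719  0.     0.991 -2.012] p [ 480.7 -169.6  118. ] r [3.1409e+00 2.0000e-04 1.5226e+00] F [-0.4 -0.4  0.9] w 91.7
```

View pics/s2.png

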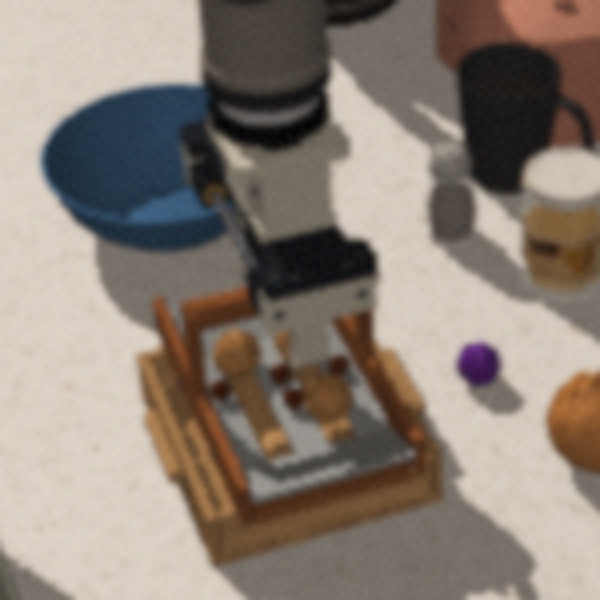

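The fingers straddle the bar, with the near finger's tip at crop (310,360). The walnut tops are about 30 mm lower. I'll close on the bar.

```bash
python3 -m inch '[[[0,0,0,0,0,0,-0.6],[0,0,0,0,0,0,-0.2],[0,0,0,0,0,0,0.2],[0,0,0,0,0,0,0.4],[0,0,0,0,0,0,0.5],[0,0,0,0,0,0,0.6],[0,0,0,0,0,0,0.7],[0,0,0,0,0,0,1],[0,0,0,0,0,0,1],[0,0,0,0,0,0,1]]]'; python3 - <<'E'
from h import *
st()
t=bot.capture("top")
cv2.imwrite("pics/t3.png",cv2.resize(t[180:255,235:325,::-1],None,fx=8,fy=8,interpolation=cv2.INTER_CUBIC))
E
```

```text
time: 6.45
tool_pos: [480.5, -169.4, 117.7]
tcp_rot: [3.142, -0.0, 1.522]
contact_force: [0.4, 1.2, 0.4]
grip_width: 17.6
t 6.45 q [-0.49   0.431  1.719  0.     0.991 -2.012] p [ 480.5 -169.4  117.7] r [ 3.1416e+00 -3.0000e-04  1.5224e+00] F [0.4 1.2 0.4] w 17.6
```

View pics/t3.png

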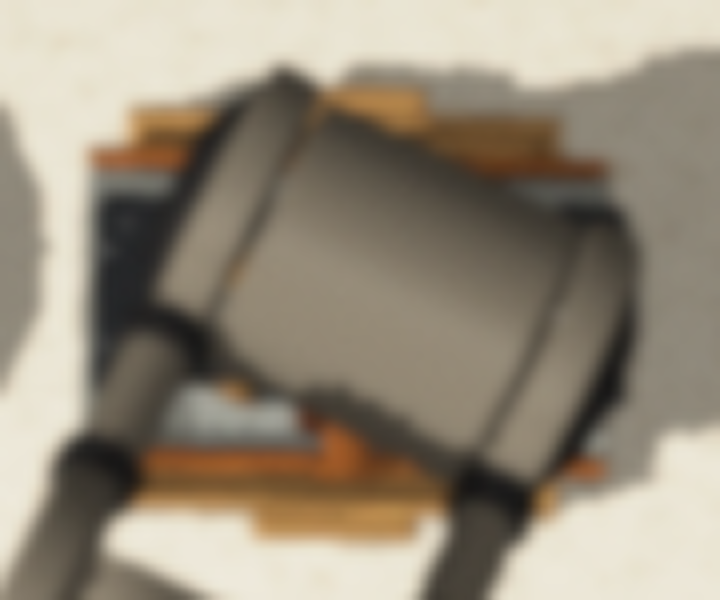

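```bash
python3 -m inch '[[[0,0,-0.02,0,0,0,1],[0,0,-0.04,0,0,0,1],[0,0,-0.06,0,0,0,1],[0,0,-0.075,0,0,0,1],[0,0,-0.075,0,0,0,1],[0,0,-0.075,0,0,0,1],[0,0,-0.075,0,0,0,1],[0,0,-0.075,0,0,0,1],[0,0,-0.075,0,0,0,1],[0,0,-0.075,0,0,0,1]]]'; python3 - <<'E'
from h import *
st()
s=bot.capture("side")
cv2.imwrite("pics/s4.png",cv2.resize(s[170:280,165:275,::-1],None,fx=5.4,fy=5.4,interpolation=cv2.INTER_CUBIC))
E
```

```text
time: 7.75
tool_pos: [480.5, -169.5, 132.7]
tcp_rot: [3.142, -0.0, 1.523]
contact_force: [0.0, -0.6, -5.8]
grip_width: 17.6
t 7.75 q [-0.49   0.412  1.702  0.     1.028 -2.012] p [ 480.5 -169.5  132.7] r [ 3.1416e+00 -1.0000e-04  1.5225e+00] F [ 0.  -0.6 -5.8] w 17.6
```

View pics/s4.png

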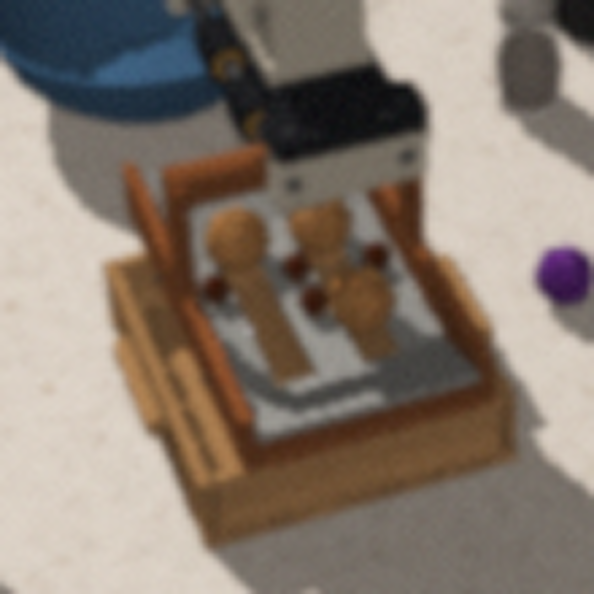

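Lifted 15 mm and level. Four hazelnuts are still on the strips, at crop (215,290), (293,265), (315,300) and (375,257), and all three walnuts are in. Next is the shake across the slots.

```bash
python3 -m inch '[[[0,0.08,0,0,0,0,1],[0,0,0,0,0,0,1],[0,-0.08,0,0,0,0,1],[0,0,0,0,0,0,1],[0,0.09,0,0,0,0,1],[0,0,0,0,0,0,1],[0,-0.09,0,0,0,0,1],[0,0,0,0,0,0,1],[0,0,0,0,0,0,1],[0,0,0,0,0,0,1]]]'; python3 - <<'E'
from h import *
st()
s=bot.capture("side")
cv2.imwrite("pics/s5.png",cv2.resize(s[170:280,165:275,::-1],None,fx=5.4,fy=5.4,interpolation=cv2.INTER_CUBIC))
E
```

```text
time: 9.05
tool_pos: [480.0, -169.4, 132.5]
tcp_rot: [-3.141, -0.0, 1.523]
contact_force: [0.1, -0.6, -4.5]
grip_width: 17.7
t 9.05 q [-0.49   0.412  1.702 -0.     1.028 -2.013] p [ 480.  -169.4  132.5] r [-3.1408e+00 -3.0000e-04  1.5229e+00] F [ 0.1 -0.6 -4.5] w 17.7
```

View pics/s5.png

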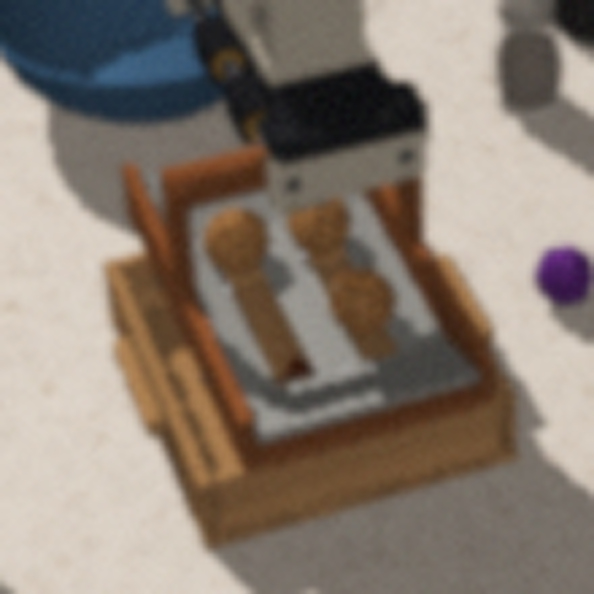

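The strips look clear. One hazelnut shows through the slot end at (292,367), apparently lying in the tray. I'll shake once more to be sure.

```bash
python3 -m inch '[[[0,0.1,0,0,0,0,1],[0,0,0,0,0,0,1],[0,-0.1,0,0,0,0,1],[0,0,0,0,0,0,1],[0.03,0.1,0,0,0,0,1],[0,0,0,0,0,0,1],[-0.03,-0.1,0,0,0,0,1],[0,0,0,0,0,0,1],[0,0,0,0,0,0,1],[0,0,0,0,0,0,1]]]'; python3 - <<'E'
from h import *
st()
s=bot.capture("side")
cv2.imwrite("pics/s6.png",cv2.resize(s[170:280,165:275,::-1],None,fx=5.4,fy=5.4,interpolation=cv2.INTER_CUBIC))
s=bot.capture("top")
cv2.imwrite("pics/t6.png",cv2.resize(s[180:255,235:325,::-1],None,fx=8,fy=8,interpolation=cv2.INTER_CUBIC))
E
```

```text
time: 10.35
tool_pos: [479.8, -169.4, 132.5]
tcp_rot: [-3.141, -0.0, 1.523]
contact_force: [-0.6, -0.8, -4.1]
grip_width: 17.5
t 10.35 q [-0.49   0.412  1.703 -0.     1.028 -2.013] p [ 479.8 -169.4  132.5] r [-3.1406e+00 -4.0000e-04  1.5230e+00] F [-0.6 -0.8 -4.1] w 17.5
```

View pics/s6.png

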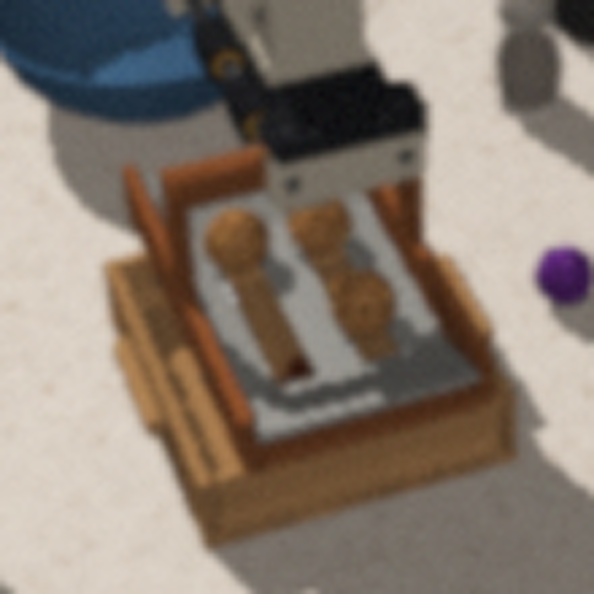

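View pics/t6.png

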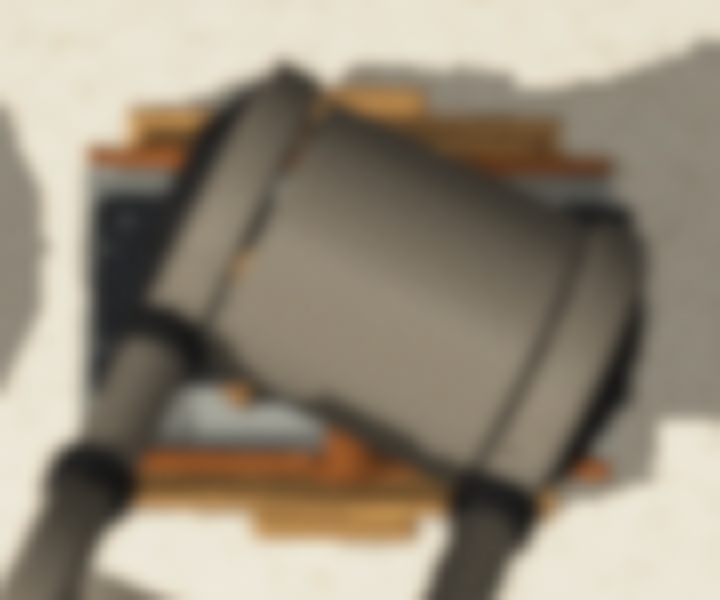

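```bash
python3 -m inch '[[[0,0,-0.03,0,0,0,1],[0,0,-0.09,0,0,0,1],[0,0,-0.16,0,0,0,1],[0,0,-0.23,0,0,0,1],[0,0,-0.3,0,0,0,1],[0.03,0,-0.36,0,0,0,1],[0.07,0,-0.41,0,0,0,1],[0.13,0,-0.45,0,0,0,1],[0.2,0,-0.48,0,0,0,1],[0.28,0,-0.5,0,0,0,1]]]';python3 -m inch '[[[0.08,0,0,0,0,0,1],[0.17,0,0,0,0,0,1],[0.26,0,0,0,0,0,1],[0.35,0,0,0,0,0,1],[0.44,0,0,0,0,0,1],[0.52,0,0,0,0,0,1],[0.58,0,0,0,0,0,1],[0.62,0,0,0,0,0,1],[0.64,0,0,0,0,0,1],[0.64,0,0,0,0,0,1]]]'; python3 - <<'E'
from h import *
st()
s=bot.capture("side")
cv2.imwrite("pics/s7.png",cv2.resize(s[130:280,150:300,::-1],None,fx=4,fy=4,interpolation=cv2.INTER_CUBIC))
s=bot.capture("top")
cv2.imwrite("pics/t7.png",cv2.resize(s[170:260,215:325,::-1],None,fx=6.5,fy=6.5,interpolation=cv2.INTER_CUBIC))
E
```

```text
time: 11.7
tool_pos: [483.1, -112.4, 232.9]
tcp_rot: [-3.141, -0.0, 1.523]
contact_force: [-0.2, 0.3, -4.3]
grip_width: 17.7
time: 12.95
tool_pos: [489.4, 14.2, 232.7]
tcp_rot: [3.142, 0.0, 1.523]
contact_force: [-0.1, 0.3, -4.0]
grip_width: 17.7
t 12.95 q [-0.128  0.272  1.608 -0.     1.262 -1.65 ] p [489.4  14.2 232.7] r [3.1415e+00 1.0000e-04 1.5226e+00] F [-0.1  0.3 -4. ] w 17.7
```

View pics/s7.png

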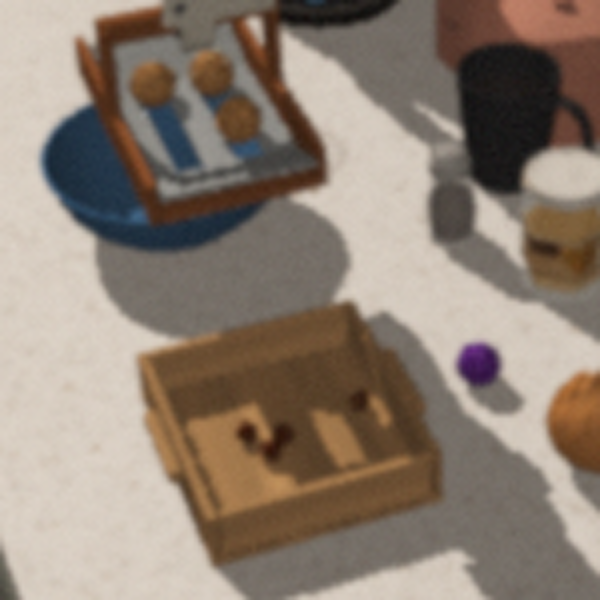

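View pics/t7.png

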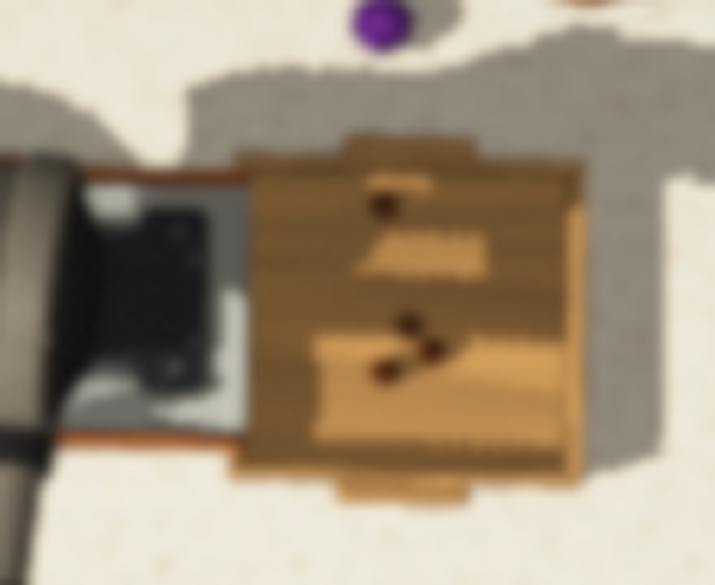

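All four hazelnuts lie in the tray, at side crop (245,433), (268,450), (283,435) and (360,400). All three walnuts are in the sieve. I'll work out the tilt moves over the bowl.

```bash
python3 - <<'E'
from h import *
for h,l in(([490,48,250],10),([490,48,246],20),([490,48,242],30)):
    R=Rg(1.5228,l);p=handle2tcp(h,R);q,e=ik(p,R,bot.get_obs()["joint_positions"]);print(l,p.round(1),e.round(4));rel(p,R)
    for n,P_ in(("lip",[0,105,-71]),("corner",[0,105,-95])):
        print(n,(np.array(h)+Ro.from_rotvec([-np.radians(l),0,0]).apply(P_)).round())
E
```

```text
10 [489.8  44.7 231.3] 0.0
shift [ 0.154 -0.005  0.007] turn [-0.    -0.222 -0.001] t 13.05
lip [490. 139. 162.]
corner [490. 135. 138.]
20 [489.7  41.5 228.1] 0.0
shift [ 0.138 -0.005  0.023] turn [-0.    -0.444 -0.001] t 13.05
lip [490. 122. 143.]
corner [490. 114. 121.]
30 [489.5  38.5 225.5] 0.0
shift [ 0.123 -0.005  0.036] turn [-0.    -0.667 -0.001] t 13.05
lip [490. 103. 128.]
corner [490.  91. 107.]
```

```bash
python3 -m inch '[[[0.01,0,0,0,-0.01,0,1],[0.03,0,0,0,-0.03,0,1],[0.06,0,0,0,-0.06,0,1],[0.09,0,0,0,-0.1,0,1],[0.12,0,0,0,-0.15,0,1],[0.135,0,0.005,0,-0.2,0,1],[0.14,0,0.01,0,-0.25,0,1],[0.14,0,0.015,0,-0.3,0,1],[0.14,0,0.018,0,-0.37,0,1],[0.138,0,0.023,0,-0.44,0,1]]]'; python3 - <<'E'
from h import *
st()
s=bot.capture("side")
cv2.imwrite("pics/s8.png",cv2.resize(s[110:260,130:280,::-1],None,fx=4,fy=4,interpolation=cv2.INTER_CUBIC))
R=Rg(1.5228,36);p=handle2tcp([490,48,240],R);rel(p,R)
E
```

```text
time: 14.3
tool_pos: [490.9, 42.7, 228.2]
tcp_rot: [3.14, 0.347, 1.523]
contact_force: [0.3, 0.3, -5.1]
grip_width: 17.7
t 14.3 q [ 0.147  0.344  1.571 -0.353  1.311 -1.269] p [490.9  42.7 228.2] r [3.1403 0.3471 1.5226] F [ 0.3  0.3 -5.1] w 17.7
shift [-0.025 -0.004  0.025] turn [ 0.001 -0.356  0.001] t 14.35
```

View pics/s8.png

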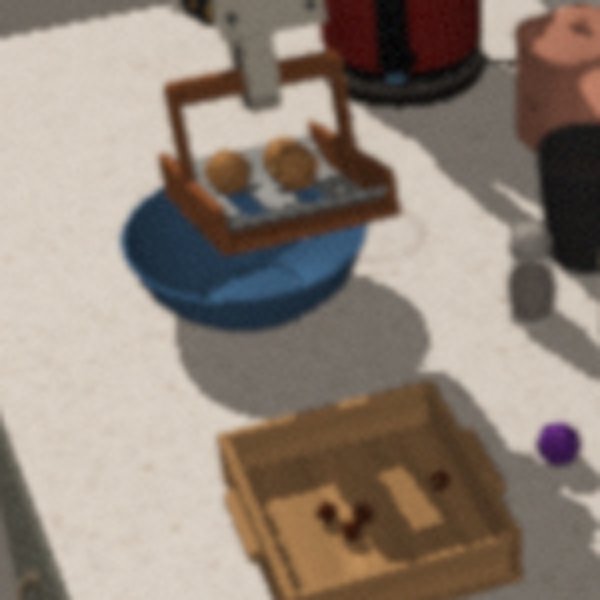

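At 20° of tilt the sieve is over the bowl with the walnuts inside, at crop (228,172) and (290,163). I'll keep tipping slowly.

```bash
python3 -m inch '[[[0,0,0.002,0,-0.04,0,1],[0,0,0.005,0,-0.08,0,1],[-0.005,0,0.007,0,-0.12,0,1],[-0.01,0,0.01,0,-0.16,0,1],[-0.012,0,0.012,0,-0.2,0,1],[-0.015,0,0.015,0,-0.24,0,1],[-0.018,0,0.017,0,-0.27,0,1],[-0.02,0,0.02,0,-0.3,0,1],[-0.023,0,0.022,0,-0.33,0,1],[-0.025,0,0.025,0,-0.35,0,1]]]'; python3 - <<'E'
from h import *
st()
s=bot.capture("side")
cv2.imwrite("pics/s9.png",cv2.resize(s[110:260,130:280,::-1],None,fx=4,fy=4,interpolation=cv2.INTER_CUBIC))
for h,l in(([490,58,235],46),([490,70,232],54)):
  R=Rg(1.5228,l);p=handle2tcp(h,R);rel(p,R)
E
```

```text
time: 15.6
tool_pos: [490.4, 35.5, 225.0]
tcp_rot: [-3.142, 0.621, 1.523]
contact_force: [0.1, -0.4, -4.7]
grip_width: 17.6
t 15.6 q [ 0.275  0.435  1.559 -0.594  1.405 -1.069] p [490.4  35.5 225. ] r [-3.1416  0.6215  1.5227] F [ 0.1 -0.4 -4.7] w 17.6
shift [ 0.044 -0.007 -0.013] turn [-0.   -0.23  0.  ] t 15.65
shift [ 0.089 -0.01  -0.039] turn [-0.    -0.408  0.   ] t 15.65
```

View pics/s9.png

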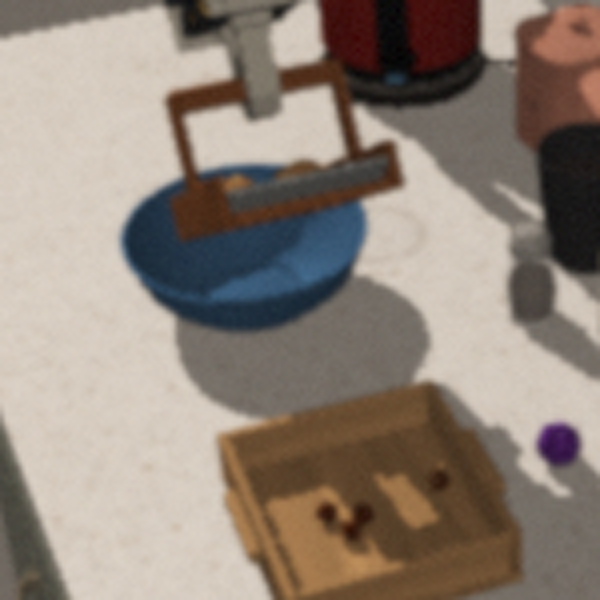

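```bash
python3 -m inch '[[[0.005,0,-0.001,0,-0.025,0,1],[0.01,0,-0.003,0,-0.05,0,1],[0.015,0,-0.004,0,-0.075,0,1],[0.02,0,-0.006,0,-0.1,0,1],[0.025,0,-0.007,0,-0.125,0,1],[0.03,0,-0.009,0,-0.15,0,1],[0.035,0,-0.01,0,-0.175,0,1],[0.04,0,-0.012,0,-0.2,0,1],[0.044,0,-0.013,0,-0.23,0,1],[0.044,0,-0.013,0,-0.23,0,1]]]'; python3 - <<'E'
from h import *
st()
s=bot.capture("side")
cv2.imwrite("pics/s10.png",cv2.resize(s[110:260,130:280,::-1],None,fx=4,fy=4,interpolation=cv2.INTER_CUBIC))
for h,l in(([490,70,232],54),([490,72,232],57)):
  R=Rg(1.5228,l);p=handle2tcp(h,R);rel(p,R)
  print(ik(p,R,bot.get_obs()["joint_positions"]))
E
```

```text
time: 16.9
tool_pos: [490.7, 44.3, 221.7]
tcp_rot: [-3.141, 0.802, 1.524]
contact_force: [-1.3, 0.4, -4.2]
grip_width: 17.5
t 16.9 q [ 0.364  0.522  1.536 -0.721  1.499 -0.948] p [490.7  44.3 221.7] r [-3.1406  0.8017  1.5238] F [-1.3  0.4 -4.2] w 17.5
shift [ 0.04  -0.01  -0.033] turn [-0.   -0.18  0.  ] t 16.95
(array([ 0.2624805 ,  0.45134725,  1.61080858, -0.88150709,  1.51135549,
       -0.99917153]), np.float64(3.103745982446781e-09))
shift [ 0.042 -0.011 -0.041] turn [-0.    -0.246  0.   ] t 16.95
(array([ 0.27534698,  0.46509967,  1.61157782, -0.91997459,  1.53997458,
       -0.978771  ]), np.float64(1.598976506755889e-11))
```

View pics/s10.png

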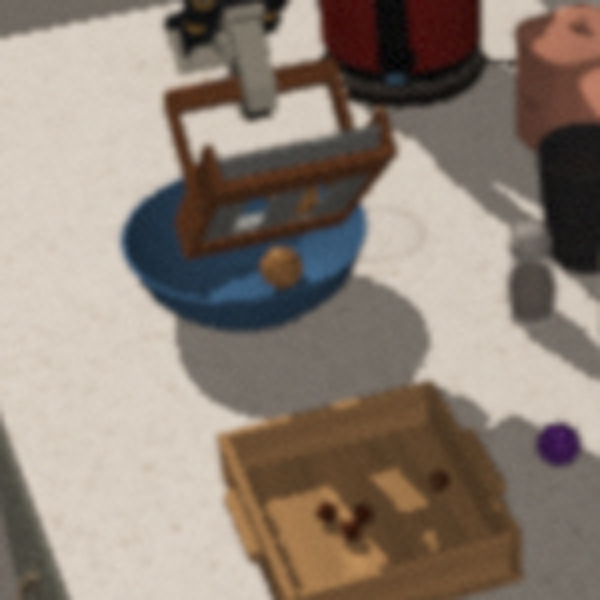

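One walnut is in the bowl at (282,267), and at least one is still in the sieve, seen through the slot at (310,200). I'll tip further.

```bash
python3 -m inch '[[[0.005,0,-0.004,0,-0.025,0,1],[0.01,0,-0.008,0,-0.05,0,1],[0.015,0,-0.012,0,-0.075,0,1],[0.02,0,-0.016,0,-0.1,0,1],[0.025,0,-0.02,0,-0.12,0,1],[0.03,0,-0.025,0,-0.14,0,1],[0.035,0,-0.03,0,-0.16,0,1],[0.04,0,-0.033,0,-0.18,0,1],[0.04,0,-0.033,0,-0.18,0,1],[0.04,0,-0.033,0,-0.18,0,1]]]'; python3 - <<'E'
from h import *
st()
s=bot.capture("side")
cv2.imwrite("pics/s11.png",cv2.resize(s[110:260,130:280,::-1],None,fx=4,fy=4,interpolation=cv2.INTER_CUBIC))
s=bot.capture("top")
cv2.imwrite("pics/t11.png",cv2.resize(s[160:260,130:250,::-1],None,fx=6,fy=6,interpolation=cv2.INTER_CUBIC))
E
```

```text
time: 18.2
tool_pos: [491.3, 54.4, 221.0]
tcp_rot: [3.141, 0.942, 1.522]
contact_force: [-0.1, -0.1, -4.9]
grip_width: 17.9
t 18.2 q [ 0.424  0.597  1.509 -0.804  1.588 -0.872] p [491.3  54.4 221. ] r [3.1414 0.9423 1.5224] F [-0.1 -0.1 -4.9] w 17.9
```

View pics/s11.png

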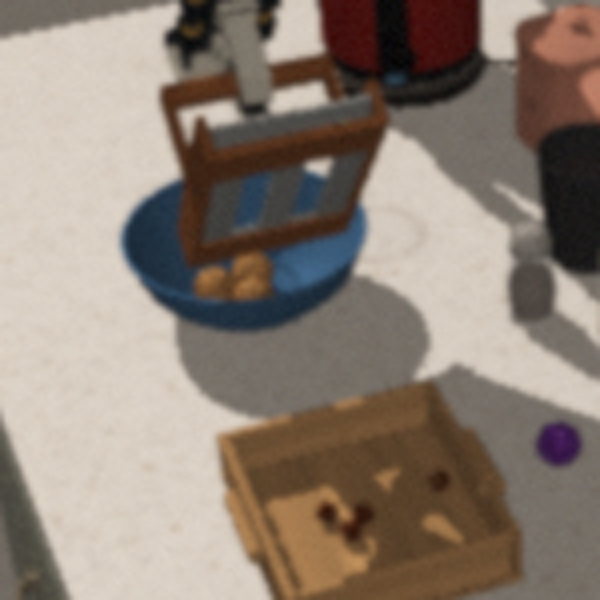

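View pics/t11.png

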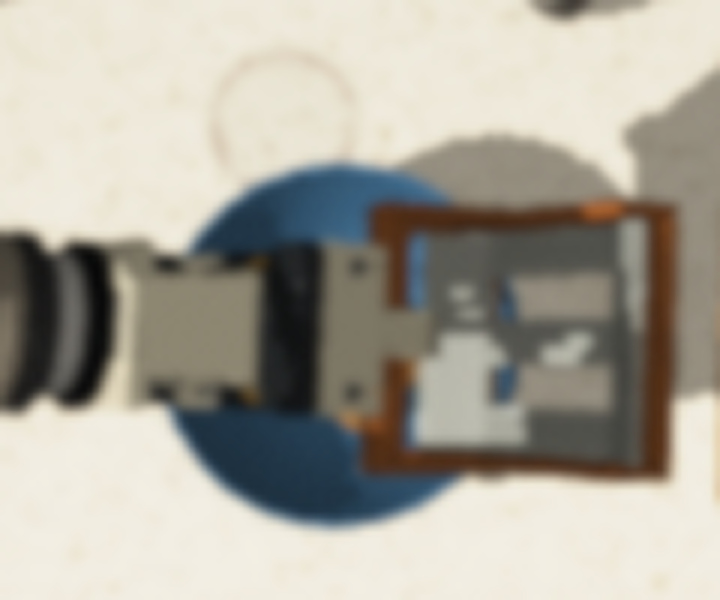

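All three walnuts are in the bowl, at (210,283), (250,268) and (250,288), and the sieve is empty. Now I'll level it and return.

```bash
python3 - <<'E'
from h import *
for h,l in(([490,60,255],34),([490,40,262],14),):
  R=Rg(1.5228,l);p=handle2tcp(h,R);rel(p,R)
E
```

```text
shift [-0.088 -0.008 -0.033] turn [-0.     0.444 -0.001] t 18.3
shift [-0.147 -0.003  0.011] turn [-0.     0.889 -0.001] t 18.3
```

```bash
python3 -m inch '[[[-0.02,0,-0.01,0,0.05,0,1],[-0.04,0,-0.02,0,0.12,0,1],[-0.06,0,-0.025,0,0.21,0,1],[-0.075,0,-0.03,0,0.32,0,1],[-0.088,0,-0.033,0,0.44,0,1],[-0.1,0,-0.02,0,0.55,0,1],[-0.115,0,-0.01,0,0.66,0,1],[-0.13,0,0,0,0.77,0,1],[-0.147,0,0.011,0,0.87,0,1],[-0.147,0,0.011,0,0.89,0,1]]]'; python3 - <<'E'
from h import *
st()
R=Rg(1.5224,0);rel([486,-60,235],R);rel([480.5,-169.4,135],R)
E
```

```text
time: 19.55
tool_pos: [490.3, 33.9, 245.1]
tcp_rot: [3.139, 0.243, 1.52]
contact_force: [-0.9, -0.1, -3.5]
grip_width: 18.0
t 19.55 q [ 0.068  0.299  1.561 -0.25   1.316 -1.384] p [490.3  33.9 245.1] r [3.1387 0.2427 1.5195] F [-0.9 -0.1 -3.5] w 18.0
shift [-0.444  0.002  0.162] turn [ 0.003  0.309 -0.003] t 19.55
shift [-0.855  0.001  0.779] turn [ 0.003  0.309 -0.003] t 19.55
```

```bash
python3 -m inch '[[[-0.04,0,0.01,0,0.06,0,1],[-0.1,0,0.03,0,0.12,0,1],[-0.17,0,0.06,0,0.18,0,1],[-0.25,0,0.09,0,0.24,0,1],[-0.33,0,0.12,0,0.29,0,1],[-0.4,0,0.145,0,0.309,0,1],[-0.44,0,0.16,0.003,0.309,-0.003,1],[-0.444,0.002,0.162,0.003,0.309,-0.003,1],[-0.444,0.002,0.162,0.003,0.309,-0.003,1],[-0.444,0.002,0.162,0.003,0.309,-0.003,1]]]'; python3 - <<'E'
from h import *
st()
R=Rg(1.5224,0);rel([480.5,-169.4,232],R);rel([480.5,-169.4,117.7],R)
E
```

```text
time: 20.8
tool_pos: [486.2, -58.0, 233.5]
tcp_rot: [-3.139, 0.001, 1.526]
contact_force: [-1.0, 0.1, -4.1]
grip_width: 18.1
t 20.8 q [-2.740e-01  2.730e-01  1.604e+00 -1.000e-03  1.267e+00 -1.800e+00] p [486.2 -58.  233.5] r [-3.1390e+00  8.0000e-04  1.5255e+00] F [-1.   0.1 -4.1] w 18.1
shift [-0.558 -0.003  0.008] turn [-0.003  0.001  0.004] t 20.8
shift [-0.557 -0.002  0.579] turn [-0.003  0.001  0.004] t 20.8
```

```bash
python3 -m inch '[[[-0.05,0,0,0,0,0,1],[-0.13,0,0,0,0,0,1],[-0.23,0,0,0,0,0.004,1],[-0.34,-0.002,0.005,-0.003,0,0.004,1],[-0.44,-0.002,0.005,-0.003,0,0.004,1],[-0.52,-0.002,0.008,-0.003,0,0.004,1],[-0.55,-0.002,0.008,-0.003,0,0.004,1],[-0.558,-0.002,0.03,-0.003,0,0.004,1],[-0.558,-0.002,0.1,-0.003,0,0.004,1],[-0.558,-0.002,0.17,-0.003,0,0.004,1]]]';python3 -m inch '[[[0,0,0.06,0,0,0,1],[0,0,0.12,0,0,0,1],[0,0,0.18,0,0,0,1],[0,0,0.23,0,0,0,1],[0,0,0.27,0,0,0,1],[0,0,0.3,0,0,0,1],[0,0,0.31,0,0,0,1],[0,0,0.31,0,0,0,1],[0,0,0.31,0,0,0,1],[0,0,0.31,0,0,0,1]]]'; python3 - <<'E'
from h import *
st()
R=Rg(1.5224,0);rel([480.5,-169.4,117.7],R)
s=bot.capture("side")
cv2.imwrite("pics/s12.png",cv2.resize(s[170:280,165:275,::-1],None,fx=5.4,fy=5.4,interpolation=cv2.INTER_CUBIC))
E
```

```text
time: 22.05
tool_pos: [480.3, -169.3, 198.2]
tcp_rot: [-3.141, 0.0, 1.522]
contact_force: [0.0, -0.4, -4.9]
grip_width: 18.1
time: 23.3
tool_pos: [480.7, -170.2, 137.7]
tcp_rot: [3.141, 0.001, 1.521]
contact_force: [-0.1, -0.4, -4.5]
grip_width: 17.8
t 23.3 q [-4.900e-01  4.060e-01  1.695e+00 -1.000e-03  1.040e+00 -2.011e+00] p [ 480.7 -170.2  137.7] r [3.1413e+00 9.0000e-04 1.5215e+00] F [-0.1 -0.4 -4.5] w 17.8
shift [ 0.004 -0.001  0.1  ] turn [ 0.     0.001 -0.001] t 23.3
```

View pics/s12.png

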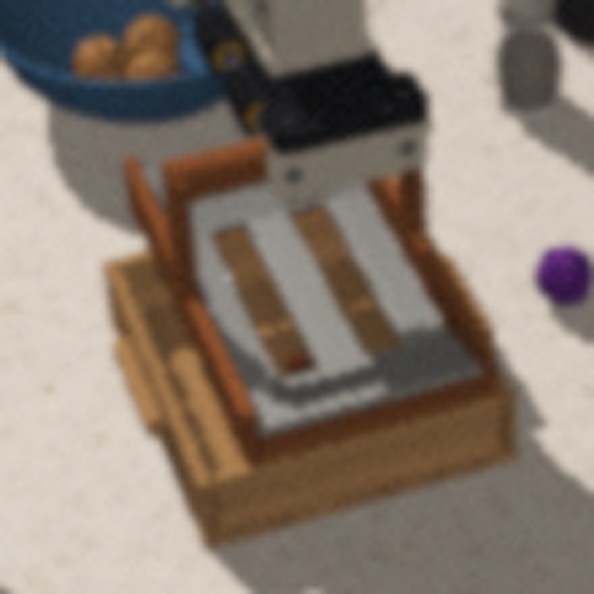

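The empty sieve is above the tray and looks aligned as it was before. I'll lower it in two steps, watching the force.

```bash
python3 -m inch '[[[0.002,0,0.01,0,0,0,1],[0.004,0,0.02,0,0,0,1],[0.004,0,0.03,0,0.001,-0.001,1],[0.004,0,0.04,0,0.001,-0.001,1],[0.004,0,0.05,0,0.001,-0.001,1],[0.004,0,0.06,0,0.001,-0.001,1],[0.004,0,0.07,0,0.001,-0.001,1],[0.004,0,0.08,0,0.001,-0.001,1],[0.004,0,0.085,0,0.001,-0.001,1],[0.004,0,0.085,0,0.001,-0.001,1]]]'; python3 - <<'E'
from h import *
st()
R=Rg(1.5224,0);rel([480.5,-169.4,117.7],R)
E
```

```text
time: 24.6
tool_pos: [480.6, -169.3, 120.4]
tcp_rot: [-3.141, -0.0, 1.522]
contact_force: [-0.8, -0.1, -4.0]
grip_width: 17.9
t 24.6 q [-0.489  0.428  1.716 -0.     0.998 -2.011] p [ 480.6 -169.3  120.4] r [-3.1413e+00 -2.0000e-04  1.5222e+00] F [-0.8 -0.1 -4. ] w 17.9
shift [-0.001 -0.     0.014] turn [-0. -0. -0.] t 24.6
```

```bash
python3 -m inch '[[[0,0,0.003,0,0,0,1],[0,0,0.006,0,0,0,1],[0,0,0.009,0,0,0,1],[0,0,0.012,0,0,0,1],[0,0,0.014,0,0,0,1],[0,0,0.014,0,0,0,1],[0,0,0.014,0,0,0,1],[0,0,0.014,0,0,0,1],[0,0,0.014,0,0,0,1],[0,0,0.014,0,0,0,1]]]'; python3 - <<'E'
from h import *
st()
s=bot.capture("side")
cv2.imwrite("pics/s13.png",cv2.resize(s[170:280,165:275,::-1],None,fx=5.4,fy=5.4,interpolation=cv2.INTER_CUBIC))
E
```

```text
time: 25.85
tool_pos: [481.1, -169.4, 118.1]
tcp_rot: [3.141, 0.0, 1.522]
contact_force: [2.7, 0.9, 4.1]
grip_width: 17.9
t 25.85 q [-0.489  0.431  1.718  0.     0.991 -2.011] p [ 481.1 -169.4  118.1] r [3.1405e+00 3.0000e-04 1.5222e+00] F [2.7 0.9 4.1] w 17.9
```

View pics/s13.png

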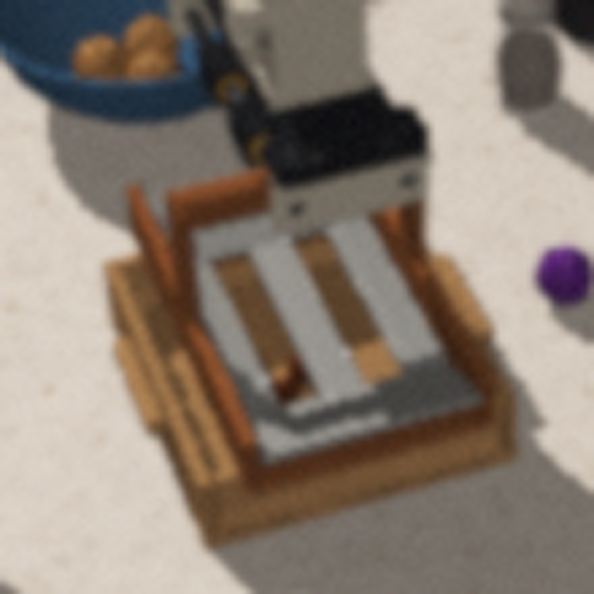

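It is seated: Fz went from −4 to +4 N at the original grasp height. Releasing now.

```bash
python3 -m inch '[[[0,0,0,0,0,0,0.5],[0,0,0,0,0,0,0.2],[0,0,0,0,0,0,-0.2],[0,0,0,0,0,0,-0.6],[0,0,0,0,0,0,-1],[0,0,0,0,0,0,-1],[0,0,-0.03,0,0,0,-1],[0,0,-0.08,0,0,0,-1],[0,0,-0.16,0,0,0,-1],[0,0,-0.26,0,0,0,-1]]]'; python3 -m inch '[[[0,0,-0.1,0,0,0,-1],[0,0,-0.25,0,0,0,-1],[0,0,-0.4,0,0,0,-1],[0.2,0,-0.5,0,0,0,-1],[0.4,0,-0.5,0,0,0,-1],[0.6,0,-0.5,0,0,0,-1],[0.8,0,-0.5,0,0,0,-1],[1,0,-0.5,0,0,0,-1],[1,0,-0.5,0,0,0,-1],[1,0,-0.5,0,0,0,-1]]]'; python3 -m inch '[[[0.2,0.1,0,0,0,0,-1],[0.4,0.2,0,0,0,0,-1],[0.6,0.3,0,0,0,0,-1],[0.8,0.4,0,0,0,0,-1],[0.95,0.4,0,0,0,0,-1],[1,0.4,0,0,0,0,-1],[1,0.4,0,0,0,0,-1],[1,0.4,0,0,0,0,-1],[1,0.4,0,0,0,0,-1],[1,0.4,0,0,0,0,-1]]]'; python3 - <<'E'
from h import *
st()
s=bot.capture("side");cv2.imwrite("pics/side14.png",s[:,:,::-1])
t=bot.capture("top");cv2.imwrite("pics/top14.png",t[:,:,::-1])
cv2.imwrite("pics/s14.png",cv2.resize(s[185:275,175:275,::-1],None,fx=6.5,fy=6.5,interpolation=cv2.INTER_CUBIC))
cv2.imwrite("pics/t14.png",cv2.resize(t[180:255,235:325,::-1],None,fx=8,fy=8,interpolation=cv2.INTER_CUBIC))
E
```

```text
time: 27.15
tool_pos: [480.6, -169.3, 170.8]
tcp_rot: [-3.142, -0.0, 1.522]
contact_force: [-0.6, -1.0, 0.0]
grip_width: 91.9
time: 28.4
tool_pos: [490.4, 30.1, 270.2]
tcp_rot: [3.141, 0.0, 1.523]
contact_force: [0.4, 0.0, -0.5]
grip_width: 91.6
time: 29.65
tool_pos: [580.0, 225.7, 269.9]
tcp_rot: [3.142, -0.0, 1.521]
contact_force: [0.5, 0.9, 0.1]
grip_width: 92.0
t 29.65 q [ 0.248  0.502  1.155  0.     1.485 -1.273] p [580.  225.7 269.9] r [ 3.1416e+00 -1.0000e-04  1.5214e+00] F [0.5 0.9 0.1] w 92.0
```

View pics/s14.png

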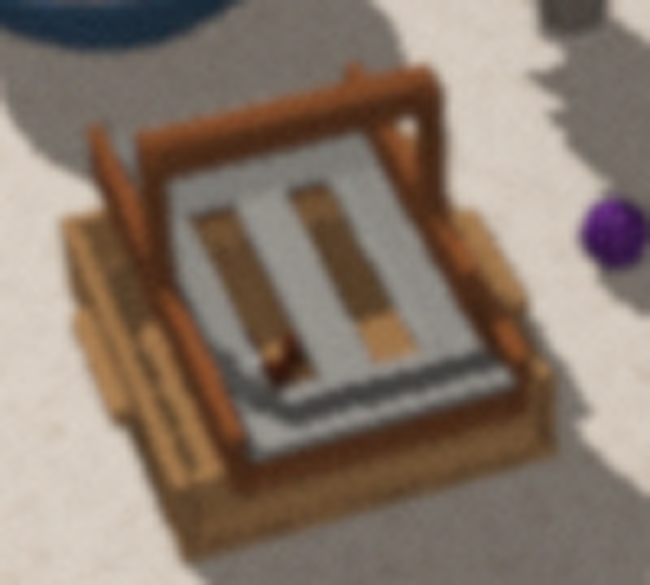

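View pics/t14.png

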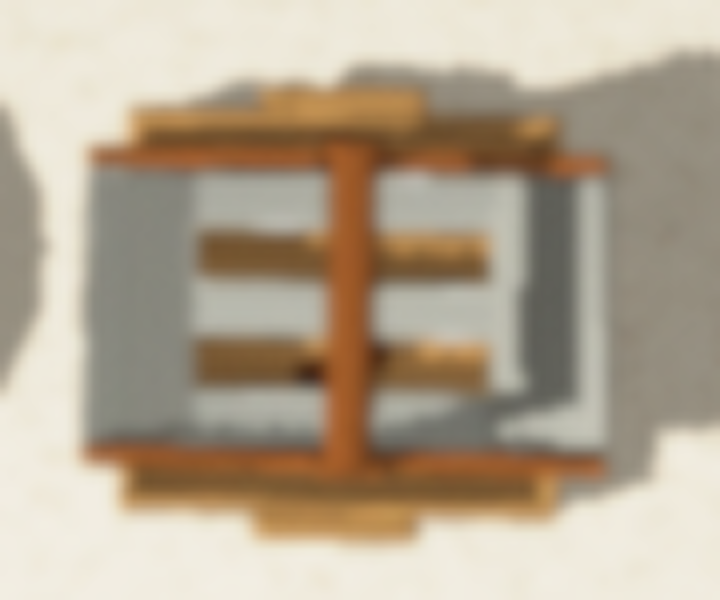

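View pics/side14.png

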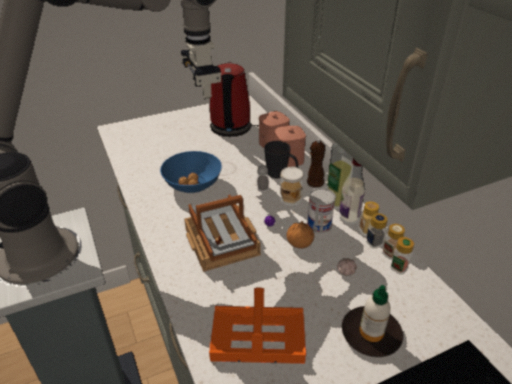

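The sieve's corners match the first picture to about 1 mm. In the top crop they are now (92,150), (607,160) and (604,470), and the bar is at x≈350. The walnuts are in the bowl at side (182–194,180), the bystanders have not moved, and the arm is clear. Handing in.

```bash
python3 -c "
from plant import bot
print(bot.close_job())"
```

```text
the job is handed in; nothing more can be done
None
```

The sort is done and handed in at about 30 s of the 69 s allowed. I gripped the sieve by its handle, lifted it 15 mm and shook it over the tray. I then poured the walnuts into the blue bowl at about 54° with the hand leaning left, and set the sieve back on the tray rim.

**Nuts:** After the shake I counted all four hazelnuts in the tray. After the pour I counted all three walnuts in the bowl and none left in the sieve. The gripper did not touch any nuts, and nothing was spilled.

**Sieve position:** In the final pictures the empty sieve stands within about 1 mm of where it started. The fingers were open and the arm was well clear of everything.

**Other things:** The other things on the worktop look unmoved by eye in the last side view; I did not measure them.

**Disagreement:** The side camera put the handle about 6 mm lower than the given dimensions, while the top camera agreed with them. I gripped between the two heights and the grasp held. Once the sieve was back down, the hazelnuts could only be partly seen through the slots.

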